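# Change over the centring cones in the sprung-keeper rack

## Task

Change over the wheel-balancer cones in the bench rack. Push the yellow handle back against its spring and over into its notch and let go, so that the keeper bars hold themselves open, then stand every blue-banded cone upright in a rack cell of its own, down on the cell floor, and take the rusty red-banded one out of the rack and stand it upright on the mat. Then, with all in place, free the handle from the notch and let the spring bring the keeper fully home over them; leave the can, tin and wrench alone.

Things in the scene. Friction and masses are not known exactly. Their poses are not given: they have to be found in the camera images.
- rack: rack fixed to the bench, 176 (its x) x 330 (its y) mm, turned a little. Open-topped, 2 rows x 3 columns of cells 68 x 68 mm inside; cell floors 6 mm, cell walls 30 mm above the bench, 16 mm thick between cells. Red end walls 12 mm thick, centred at y = +-150 mm, 78 mm high. Origin: centre of the underside; x points away from the robot, the way the keeper opens; z up.
- keeper (a joint): travel in m along the rack's +x of the keeper, two sprung steel bars. 0 = home: a bar lies across each row of cells, so nothing can go in or out. The spring pushes it home with 6 N at 0, 11.5 N at the stop (0.046). It stays open only with the handle in the notch, reading about 0.036: the bars then lie over the middle wall and along the back wall and both rows are free.
- keeper_mid (a point): middle of the keeper, level with its top, 86 mm above the bench; moves with it; at home at x = +6 mm, y = 0 of the rack. The two bars lie at x = +-42 mm from it, 312 mm long, 10 mm wide, 8 mm thick, undersides 78 mm above the bench (8 mm over a cone in its cell); end rails 12 mm wide join them at y = +-150 mm.
- latch (a joint): sideways travel in m of the handle along the rack's +y: 0 in the straight part of the slot, 0.0255 fully in the notch; 0.6 N friction, no spring. The gate lets it pass only while the keeper is at 0.0415 or more. Once fully over and let go, the spring draws it 5 mm back behind a lip (keeper 0.036) and it stays. To free it: keeper to 0.0415 or more again, handle back to 0, let go.
- handle (a point): centre of the top of the upright yellow handle, 136 mm above the bench, that works both keeper and latch: a round grip 18 mm in diameter, 48 mm long downwards, free all round above 90 mm. It moves with both joints: at home it is at (-20, 178) mm in the rack's frame, in the notch at (+16, 203.5) mm.
- slot_home (a point): fixed point of the rack at (-20, 178) mm in its frame, 114 mm above the bench: the middle of the grip when the handle is home. Under it is the metal gate with the L-shaped slot, x -36 to +44, y 166 to 226 mm in the rack's frame, top 62 mm above the bench.
- mat: black rubber mat, 250 (its x) x 290 (its y) x 3 mm, fixed on the bench, turned a little; the cones to be stowed start on it. Origin: centre of the underside.
- cell1 (a point): centre of the floor of one cell, at (-42, 84) mm in the rack's frame, 6 mm above the bench
- cell2 (a point): centre of the floor of one cell, at (-42, 0) mm in the rack's frame, 6 mm above the bench
- cell3 (a point): centre of the floor of one cell, at (-42, -84) mm in the rack's frame, 6 mm above the bench
- cell4 (a point): centre of the floor of one cell, at (42, 84) mm in the rack's frame, 6 mm above the bench
- cell5 (a point): centre of the floor of one cell, at (42, 0) mm in the rack's frame, 6 mm above the bench
- cell6 (a point): centre of the floor of one cell, at (42, -84) mm in the rack's frame, 6 mm above the bench
- cone1: centring cone of a wheel balancer, standing on the mat (may be absent): metal, blue band; round foot 60 mm in diameter and 20 mm high, tapering to an upright collar 40 mm in diameter from 28 mm up to its top at 64 mm; about 0.5 kg. Origin: centre of its underside, z up along it.
- cone2: centring cone of a wheel balancer, standing on the mat (may be absent): metal, blue band; round foot 60 mm in diameter and 20 mm high, tapering to an upright collar 40 mm in diameter from 28 mm up to its top at 64 mm; about 0.5 kg. Origin: centre of its underside, z up along it.
- cone3: centring cone of a wheel balancer, standing on the mat (may be absent): metal, blue band; round foot 60 mm in diameter and 20 mm high, tapering to an upright collar 40 mm in diameter from 28 mm up to its top at 64 mm; about 0.5 kg. Origin: centre of its underside, z up along it.
- cone4: centring cone of a wheel balancer, standing on the mat (may be absent): metal, blue band; round foot 60 mm in diameter and 20 mm high, tapering to an upright collar 40 mm in diameter from 28 mm up to its top at 64 mm; about 0.5 kg. Origin: centre of its underside, z up along it.
- cone5: centring cone of a wheel balancer, standing on the mat (may be absent): metal, blue band; round foot 60 mm in diameter and 20 mm high, tapering to an upright collar 40 mm in diameter from 28 mm up to its top at 64 mm; about 0.5 kg. Origin: centre of its underside, z up along it.
- worn1: worn-out cone, rust-brown with a red band, same size and mass as the others, standing in a cell of the rack at the start (just one of worn1 to worn3 is present); it is to come out and stand on the mat. Origin: centre of its underside, z up along it.
- worn2: worn-out cone, rust-brown with a red band, same size and mass as the others, standing in a cell of the rack at the start (just one of worn1 to worn3 is present); it is to come out and stand on the mat. Origin: centre of its underside, z up along it.
- worn3: worn-out cone, rust-brown with a red band, same size and mass as the others, standing in a cell of the rack at the start (just one of worn1 to worn3 is present); it is to come out and stand on the mat. Origin: centre of its underside, z up along it.
- spray_can: bystander: blue spray can, 54 mm in diameter, 149 mm tall, standing beyond the work. Origin: centre of its underside.
- patch_tin: bystander: green tin with a steel lid, 87 mm in diameter, 60 mm tall. Origin: centre of its underside.
- wrench: bystander: steel wrench 200 mm long, lying flat. Origin: centre of its underside.

How it is judged:
On the way, in this order (a step that is already met when the one before it is completed fails the run):
1. the keeper holds itself open: handle in its notch and let go (value of joint keeper between 0.033 and 0.039 m and value of joint latch above 0.018 m and contact force between the fingers and anything else below 0.3 N), for 0.4 s.
2. every blue-banded cone stands upright in a cell of its own, on its floor, and the worn one upright on the mat, while the handle is still in the notch ((distance between cone1 and cell1 below 0.012 m or distance between cone1 and cell2 below 0.012 m or distance between cone1 and cell3 below 0.012 m or distance between cone1 and cell4 below 0.012 m or distance between cone1 and cell5 below 0.012 m or distance between cone1 and cell6 below 0.012 m) and angle between each of cone1, cone2, cone3, cone4, cone5, worn1, worn2, worn3's own z axis and vertical below 0.1 rad and (distance between cone2 and cell1 below 0.012 m or distance between cone2 and cell2 below 0.012 m or distance between cone2 and cell3 below 0.012 m or distance between cone2 and cell4 below 0.012 m or distance between cone2 and cell5 below 0.012 m or distance between cone2 and cell6 below 0.012 m) and (distance between cone3 and cell1 below 0.012 m or distance between cone3 and cell2 below 0.012 m or distance between cone3 and cell3 below 0.012 m or distance between cone3 and cell4 below 0.012 m or distance between cone3 and cell5 below 0.012 m or distance between cone3 and cell6 below 0.012 m) and (distance between cone4 and cell1 below 0.012 m or distance between cone4 and cell2 below 0.012 m or distance between cone4 and cell3 below 0.012 m or distance between cone4 and cell4 below 0.012 m or distance between cone4 and cell5 below 0.012 m or distance between cone4 and cell6 below 0.012 m) and (distance between cone5 and cell1 below 0.012 m or distance between cone5 and cell2 below 0.012 m or distance between cone5 and cell3 below 0.012 m or distance between cone5 and cell4 below 0.012 m or distance between cone5 and cell5 below 0.012 m or distance between cone5 and cell6 below 0.012 m) and x of worn1 in the frame of mat between -0.115 and 0.115 m and y of worn1 in the frame of mat between -0.135 and 0.135 m and z of each of worn1, worn2, worn3 in the frame of mat below 0.012 m and x of worn2 in the frame of mat between -0.115 and 0.115 m and y of worn2 in the frame of mat between -0.135 and 0.135 m and x of worn3 in the frame of mat between -0.115 and 0.115 m and y of worn3 in the frame of mat between -0.135 and 0.135 m and value of joint keeper above 0.033 m and value of joint latch above 0.018 m), for 0.3 s.
At the end, for the whole second after the job is handed in: Keeper home (within 3 mm), handle out of the notch (within 5 mm); every blue-banded cone upright (0.1 rad) in a cell of its own (origin within 12 mm of the centre of the cell floor), the worn one upright on the mat (origin 10 mm or more inside its edge); all at rest ((distance between cone1 and cell1 below 0.012 m or distance between cone1 and cell2 below 0.012 m or distance between cone1 and cell3 below 0.012 m or distance between cone1 and cell4 below 0.012 m or distance between cone1 and cell5 below 0.012 m or distance between cone1 and cell6 below 0.012 m) and angle between each of cone1, cone2, cone3, cone4, cone5, worn1, worn2, worn3's own z axis and vertical below 0.1 rad and (distance between cone2 and cell1 below 0.012 m or distance between cone2 and cell2 below 0.012 m or distance between cone2 and cell3 below 0.012 m or distance between cone2 and cell4 below 0.012 m or distance between cone2 and cell5 below 0.012 m or distance between cone2 and cell6 below 0.012 m) and (distance between cone3 and cell1 below 0.012 m or distance between cone3 and cell2 below 0.012 m or distance between cone3 and cell3 below 0.012 m or distance between cone3 and cell4 below 0.012 m or distance between cone3 and cell5 below 0.012 m or distance between cone3 and cell6 below 0.012 m) and (distance between cone4 and cell1 below 0.012 m or distance between cone4 and cell2 below 0.012 m or distance between cone4 and cell3 below 0.012 m or distance between cone4 and cell4 below 0.012 m or distance between cone4 and cell5 below 0.012 m or distance between cone4 and cell6 below 0.012 m) and (distance between cone5 and cell1 below 0.012 m or distance between cone5 and cell2 below 0.012 m or distance between cone5 and cell3 below 0.012 m or distance between cone5 and cell4 below 0.012 m or distance between cone5 and cell5 below 0.012 m or distance between cone5 and cell6 below 0.012 m) and x of worn1 in the frame of mat between -0.115 and 0.115 m and y of worn1 in the frame of mat between -0.135 and 0.135 m and z of each of worn1, worn2, worn3 in the frame of mat below 0.012 m and x of worn2 in the frame of mat between -0.115 and 0.115 m and y of worn2 in the frame of mat between -0.135 and 0.135 m and x of worn3 in the frame of mat between -0.115 and 0.115 m and y of worn3 in the frame of mat between -0.135 and 0.135 m and value of joint keeper below 0.003 m and value of joint latch below 0.005 m and linear speed of each of cone1, cone2, cone3, cone4, cone5, worn1, worn2, worn3 below 0.02 m/s); the robot touches nothing.
It fails at once if the spray can is pushed more than 30 mm from its place (distance of spray_can from where it was at the start of the episode above 0.03 m).
It fails at once if the tin is pushed more than 30 mm from its place (distance of patch_tin from where it was at the start of the episode above 0.03 m).
It fails at once if the wrench is pushed more than 30 mm from its place (distance of wrench from where it was at the start of the episode above 0.03 m).
Of cone1, cone2, cone3, cone4, cone5 only 4 to 5 are there at a start; the rules pass over those that are not, and their reading is None.
Of worn1, worn2, worn3 only 1 to 1 are there at a start; the rules pass over those that are not, and their reading is None.
At some moment in a run one of cone1, cone2, cone3, cone4, cone5 may be knocked a few centimetres aside while the robot is not near it.
It also fails if it takes over 192 s, if anything falls off the work surface, if the arm or the gripper's body presses on something with over 40 N, if the wrist force passes 120 N, or if a joint passes its speed limit or range.

## Robot

A 6-joint arm with a two-finger parallel gripper is mounted at the origin on the work surface. World frame = base frame: x ahead of the robot, y to its left, z up, the work surface at z = 0. Lengths are in m, angles in rad, forces in N, time in s.
With the tool pointing down it reaches from about 0.275 to 0.825 m from the base axis. Payload 4.9 kg.
Tool frame: the origin (TCP) lies midway between the tips of the shut fingers; the grasp point (between the pads) lies 19 mm behind it (grip_point_offset is the distance from the TCP to the grasp point, in m); z points along the fingers, x is the direction in which the jaws open and shut, and the axes are right-handed (so a half turn about z gives the same grasp; the last joint's range is limited). The gripper opens to 85 mm and grips with 20 to 120 N. Pads are 22 mm wide; open, the fingers measure 114 mm over their backs; the gripper's body (76 mm by 85 mm) begins 54 mm behind the grasp point. The pads swing forward as they close: fully open they stand 13 mm farther back than shut.
Start: joints at [1.095, 0.326, -0.193, 1.052, 0, 1.437], TCP at [0.184, 0.518, 0.231] pointing down, gripper open.
Joint ranges: [-2.65, 2.65], [-0.97, 1.79], [-1.3, 1.35], [-1.93, 2.1], [-1.47, 1.37], [-3.14, 3.14]. Speed limits (rad/s): [2.57, 2.57, 3.14, 3.14, 3.14, 3.14].

## Interface

Orientations are given as a rotation vector (axis times angle).
In Python, from cell import * gives the robot as it stands. Calls block until the motion is done:
- movep(position, orientation): joint-space move of the TCP to a pose.
- move_l(position, velocity=0.15, rot=None, until_force=None): straight line of the TCP; rot=None keeps the orientation; velocity is the mean speed in m/s. With until_force (N) it stops when the force on the tool has changed by that much, and returns True; else False.
- set_joints(angles): joint-space move.
- let_go() and grab(newtons=None): open the fingers fully, or close them until they stop; newtons is the grip in N (None keeps the last).
- sleep(seconds).
- ik(position, orientation): joint angles nearest the present ones, or None.
- get_state(): the state.
- grab_frame(name): name is "scene" or "top" or "wrist"; returns a dict with "img" (384x512x3 uint8, red, green, blue), "fx", "fy", "cx", "cy" (pixels), "cam_to_world" (4x4, takes a point from camera to world coordinates); the wrist camera has in their place "T_tool_cam" (4x4, takes a point from camera to tool coordinates, whose origin is the TCP and whose axes are the tool frame's). Camera axes: x right, y down, z forward; pixel columns grow to the right and rows downward; lengths in m; the calibration is good to about 2 mm. The wrist camera is an equidistant fisheye: a pixel r from the principal point sees the ray r / f radians off the axis. A picture is of the moment at which its call begins: read the wrist's pose just before it. There is no depth.
A pose or a line that the arm cannot do raises MotionError and nothing moves.
- sign_off(): hands the job in, once; it reports no verdict.
Trained networks look in the newest picture that a camera, given by its name, has taken for a name from the list of things; names that differ only in an ending like _2 or _b are one class to them, and where a whole thing is asked for, a point or a joint stands for the part that bears it (a point fixed in the world has none). Each returns a list of dicts, best first, with "score" (0 to 1); they miss things now and then, are a little off and sometimes report something else, mostly with a low value. They report only what shows in the picture. A call takes as long as a camera call.
- spot_in(camera, name): "centre" ([column, row] in pixels, amid what is visible of it).
- silhouettes(camera, name): "mask" (384x512 bool, what is visible of it) and "centre" ([column, row] in pixels, amid what is visible of it).
- tip_of(camera, name): "centre" ([column, row] in pixels: a listed point, or the origin of a listed thing).
The state is a dict: "clock": time; "q": joint angles; "joint_velocities": joint speeds; "tau": joint torques, N m; "position": TCP position; "eef_rot": TCP orientation; "contact_force": force on the tool from outside, world axes, zero at the start; "wrist_torque": the same for the moment, N m; "finger_gap": opening from 0.0 (shut) to 1.0 (fully open).
Only numpy, scipy, OpenCV 4.12 (cv2) and the standard library are available. Lean on these libraries where they do the work, as an engineer would, in place of code of your own. Each camera call takes 0.05 s, during which the arm holds its last target.

## Working session

There is one attempt and no reset: what is moved stays moved. The work goes in short steps, each a Python script; the robot and the scene stay as the last script left them, time stands still between calls to the robot, and variables do not carry over. Pictures are saved under pics/ and viewed, and the job is handed in when it is done.

```bash
ls; mkdir -p pics; python3 - <<'E'
from cell import *
import cv2
print(get_state())
for n in ["scene","top","wrist"]:
    f=grab_frame(n); cv2.imwrite(f"pics/{n}0.png",f["img"][:,:,::-1])
    print(n,{k:(v if k!="img" else 0) for k,v in f.items()})
E
```

```text
pics
{'clock': 0.0, 'q': array([ 1.09479836e+00,  3.26968168e-01, -1.93606860e-01,  1.05198692e+00,
       -1.68209372e-05,  1.43662198e+00]), 'joint_velocities': array([-4.14983134e-04, -3.58711253e-04,  1.53620455e-03, -5.06543203e-04,
        1.02090286e-04, -5.57582930e-05]), 'tau': array([-1.30999837e-03, -4.43401301e+01,  2.62439346e+01,  1.55151403e-02,
       -3.03571251e-04,  1.10696979e-05]), 'position': array([0.18407052, 0.5176562 , 0.23047989]), 'eef_rot': array([ 2.56622058e+00,  1.81077093e+00, -2.44677174e-03]), 'contact_force': array([ 0.27070392,  0.22253368, -0.01618646]), 'wrist_torque': array([0.03215991, 0.04692743, 0.00683177]), 'finger_gap': 1.0049594856314044}
scene {'img': 0, 'fx': 492.8273418272943, 'fy': 492.8273418272943, 'cx': 252.16841524364906, 'cy': 192.13980239229568, 'cam_to_world': array([[ 0.82021906,  0.47446416, -0.31956918,  0.99724898],
       [ 0.57201209, -0.68664817,  0.44868304, -0.59455314],
       [-0.00654757, -0.55081581, -0.83460114,  1.14808347],
       [ 0.        ,  0.        ,  0.        ,  1.        ]])}
top {'img': 0, 'fx': 358.
[... 221 characters left out ...]
4693574e-03,  5.69001873e-03,
        -2.26770540e-02],
       [-5.82522237e-03, -1.45058532e-01, -9.89405927e-01,
         1.04533310e+00],
       [ 0.00000000e+00,  0.00000000e+00,  0.00000000e+00,
         1.00000000e+00]])}
wrist {'img': 0, 'fx': 297.3186396354542, 'fy': 297.3186396354542, 'cx': 261.0447955725195, 'cy': 193.2759556734332, 'T_tool_cam': array([[ 9.99999406e-01,  1.08917960e-03,  4.87549765e-05,
         3.17009212e-04],
       [-1.04562947e-03,  9.45430270e-01,  3.25822821e-01,
        -8.34258526e-02],
       [ 3.08785139e-04, -3.25822678e-01,  9.45430847e-01,
        -1.42407759e-01],
       [ 0.00000000e+00,  0.00000000e+00,  0.00000000e+00,
         1.00000000e+00]])}
```

View pics/scene0.png

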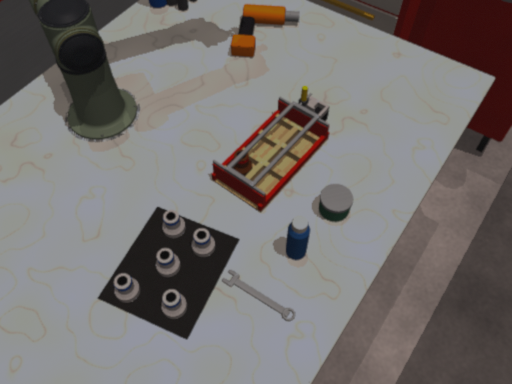

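View pics/top0.png

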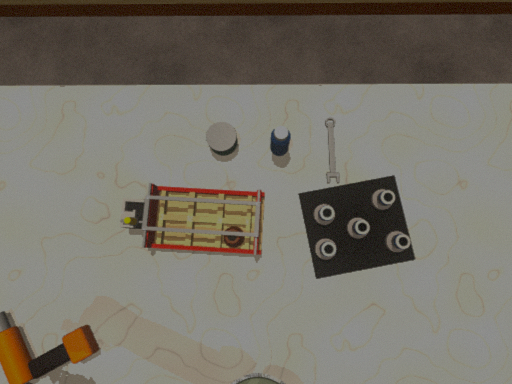

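View pics/wrist0.png

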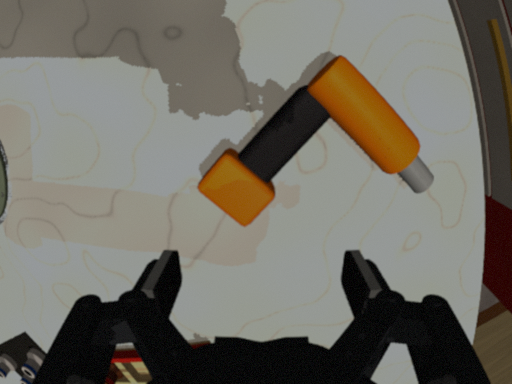

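```bash
cat > h.py <<'E'
from cell import *
import numpy as np, cv2
from scipy.spatial.transform import Rotation as R
def plane(f,px,z):
    M=f["cam_to_world"]; d=M[:3,:3]@np.array([(px[0]-f["cx"])/f["fx"],(px[1]-f["cy"])/f["fy"],1.])
    o=M[:3,3]; return o+d*(z-o[2])/d[2]
def proj(f,p):
    M=f["cam_to_world"]; c=M[:3,:3].T@(np.asarray(p)-M[:3,3])
    return np.array([f["cx"]+f["fx"]*c[0]/c[2],f["cy"]+f["fy"]*c[1]/c[2]])
def rotdown(yaw):
    # tool z down, tool x along (cos yaw, sin yaw)
    c,s=np.cos(yaw),np.sin(yaw)
    return R.from_matrix(np.array([[c,s,0],[s,-c,0],[0,0,-1.]])).as_rotvec()
E
python3 - <<'E'
from h import *
H=dict(keeper_mid=.086,handle=.136,slot_home=.114,mat=0,rack=0,cell1=.006,cell2=.006,cell3=.006,cell4=.006,cell5=.006,cell6=.006,cone1=.003,worn1=.006,spray_can=0,patch_tin=0,wrench=0)
for c in ["top","scene"]:
    f=grab_frame(c)
    for n,z in H.items():
        for d in tip_of(c,n):
            if d["score"]>.3: print(c,n,round(d["score"],2),np.round(d["centre"],1),np.round(plane(f,d["centre"],z)[:2],4))
print(get_state()["clock"])
E
```

```text
top keeper_mid 0.63 [198.2 216.2] [0.5391 0.1575]
top handle 0.66 [126.7 218.1] [0.5305 0.33  ]
top slot_home 0.89 [131.  222.9] [0.5196 0.3267]
top slot_home 0.72 [358.  230.5] [ 0.4995 -0.2618]
top mat 0.88 [354.1 224.5] [ 0.5214 -0.2804]
top mat 0.6 [233.1 207.2] [0.5723 0.0719]
top rack 0.92 [207.7 219.2] [0.5372 0.1457]
top cell1 0.8 [237.1 232.5] [0.4983 0.059 ]
top cell1 0.8 [205.8 204.1] [0.5808 0.1512]
top cell1 0.78 [176.8 204.7] [0.5792 0.236 ]
top cell1 0.61 [231.2 206.5] [0.5737 0.0769]
top cell1 0.6 [204.3 233.4] [0.4958 0.1536]
top cell2 0.8 [237.1 232.5] [0.4983 0.059 ]
top cell2 0.8 [205.8 204.1] [0.5808 0.1512]
top cell2 0.78 [176.8 204.7] [0.5792 0.236 ]
top cell2 0.61 [231.2 206.5] [0.5737 0.0769]
top cell2 0.6 [204.3 233.4] [0.4958 0.1536]
top cell3 0.8 [237.1 232.5] [0.4983 0.059 ]
top cell3 0.8 [205.8 204.1] [0.5808 0.1512]
top cell3 0.78 [176.8 204.7] [0.5792 0.236 ]
top cell3 0.61 [231.2 206.5] [0.5737 0.0769]
top cell3 0.6 [204.3 233.4] [0.4958 0.1536]
top cell4 0.8 [237.1 232.5] [0.4983 0.059 ]
top cell4 0.8 [205.8 204.1] [0.5808 0.1512]
top cell4 0.78 [176
[... 3208 characters left out ...]
0.5026 0.2404]
scene cell6 0.86 [265.9 181.9] [0.572  0.0697]
scene cell6 0.69 [283.  161.4] [0.5724 0.1576]
scene cell6 0.68 [258.5 150.5] [0.4913 0.1503]
scene cell6 0.66 [169.4 267.3] [ 0.5181 -0.286 ]
scene cell6 0.57 [242.5 165.8] [0.4851 0.0781]
scene cone1 0.93 [168.6 266.2] [ 0.5132 -0.284 ]
scene cone1 0.92 [177.9 229.9] [ 0.4654 -0.1894]
scene cone1 0.85 [129.6 293.4] [ 0.4816 -0.3945]
scene cone1 0.8 [200.8 247.3] [ 0.5472 -0.1954]
scene cone1 0.66 [171.8 308.2] [ 0.5912 -0.3643]
scene worn1 0.78 [242.1 166.3] [0.4852 0.076 ]
scene spray_can 0.97 [294.8 254.7] [ 0.7583 -0.0732]
scene patch_tin 0.7 [330.2 209.9] [0.7656 0.0959]
scene wrench 0.67 [259.5 296.4] [ 0.7474 -0.2181]
1.85
```

```bash
cat >> h.py <<'E'
def rackpt(p,x,y,z):
    c,s=np.cos(p[2]),np.sin(p[2]); x,y=np.broadcast_arrays(x,y)
    return np.stack([p[0]+c*x-s*y,p[1]+s*x+c*y,np.broadcast_to(z,x.shape)],-1)
def lines(keep=0,lat=0):
    L=[]
    def box(x0,x1,y0,y1,z):
        q=[(x0,y0,z),(x1,y0,z),(x1,y1,z),(x0,y1,z)]
        for i in range(4): L.append((q[i],q[(i+1)%4]))
    for sx in(-42,42):
        for y in(-84,0,84): box(sx-34,sx+34,y-34,y+34,30)
    for sy in(-150,150): box(-88,88,sy-6,sy+6,78)
    box(-88,88,-165,165,0)
    k=keep*1000+6
    for s in(-42,42): box(k+s-5,k+s+5,-156,156,86)
    box(-36,44,166,226,62)
    a=np.linspace(0,2*np.pi,13)
    for i in range(12):
        g=lambda t,z:(-20+keep*1000+9*np.cos(t),178+lat*1000+9*np.sin(t),z)
        L.append((g(a[i],136),g(a[i+1],136)));
    return np.array(L)/1000
def overlay(f,p,keep=0,lat=0,crop=None,k=4,name="o"):
    im=f["img"][:,:,::-1].copy(); x0,y0,x1,y1=crop
    im=cv2.resize(im[y0:y1,x0:x1],None,fx=k,fy=k,interpolation=cv2.INTER_CUBIC)
    for a,b in lines(keep,lat):
        u=[(proj(f,rackpt(p,*w))-(x0,y0)+.5)*k for w in(a,b)]
        cv2.line(im,tuple(int(v) for v in u[0]),tuple(int(v) for v in u[1]),(255,0,255) if a[2]>.07 else (255,255,0),1,cv2.LINE_AA)
    cv2.imwrite(f"pics/{name}.png",im)
E
python3 - <<'E'
from h import *
from scipy.optimize import least_squares
C=dict(c3=(-42,-84),c5=(42,0),c4=(42,84),c6=(42,-84),c2=(-42,0),c1=(-42,84))
top=dict(c5=(.5808,.1512),c4=(.5792,.236),c6=(.5737,.0769),c2=(.4958,.1536))
sc=dict(c4=(.587,.2272),c1=(.5026,.2404),c6=(.572,.0697),c5=(.5724,.1576),c2=(.4913,.1503),c3=(.4851,.0781))
def r(p):
    o=[]
    for S in(top,sc):
        for k,v in S.items(): o+=list(rackpt(p,C[k][0]/1e3,C[k][1]/1e3,0)[:2]-v)
    o+=list(rackpt(p,0,0,0)[:2]-(.536,.1445))
    return np.array(o)*200
s=least_squares(r,[.536,.15,0],loss="soft_l1"); p=s.x; print(p,np.round(r(p)*5,1))
f=grab_frame("top"); overlay(f,p,crop=(105,165,290,275),k=4,name="ot")
f=grab_frame("scene"); overlay(f,p,crop=(195,75,345,220),k=5,name="os")
E
```

```text
[ 0.53575921  0.1538937  -0.06499523] [-3.1 -0.   3.9 -1.  -1.5 -9.6 -2.   3.  -3.9  7.8 -3.3  0.   0.2 -2.4
  5.3 -6.4  2.5  6.3  3.3 -5.3 -0.2  9.4]
```

View pics/ot.png

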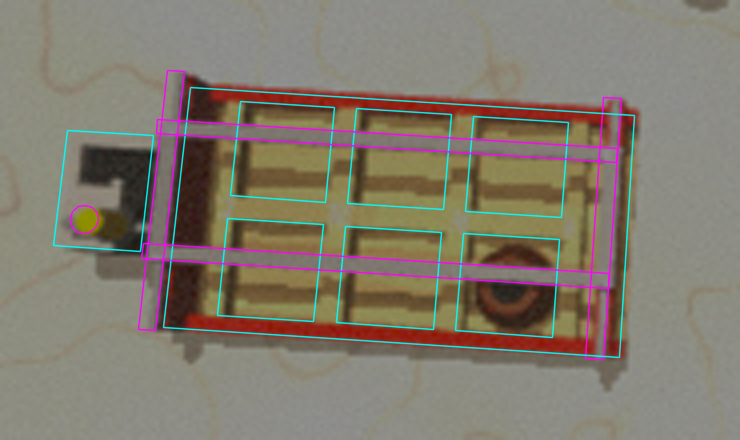

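View pics/os.png

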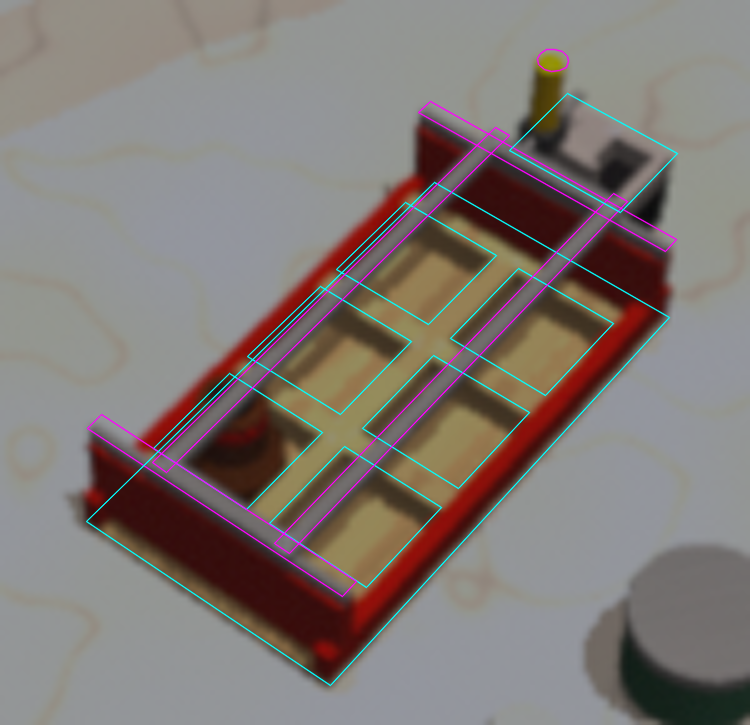

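```bash
cat >> h.py <<'E'
def wproj(f,T,p):
    M=T@f["T_tool_cam"]; c=M[:3,:3].T@(np.asarray(p)-M[:3,3])
    r=np.hypot(c[0],c[1]); th=np.arctan2(r,c[2])
    return np.array([f["cx"]+f["fx"]*th*c[0]/r,f["cy"]+f["fy"]*th*c[1]/r])
def wplane(f,T,px,z):
    a=np.array([(px[0]-f["cx"])/f["fx"],(px[1]-f["cy"])/f["fy"]]); th=np.hypot(*a)
    d=np.array([*(a/th*np.sin(th)),np.cos(th)]); M=T@f["T_tool_cam"]; d=M[:3,:3]@d; o=M[:3,3]
    return o+d*(z-o[2])/d[2]
def pose():
    s=get_state(); T=np.eye(4); T[:3,:3]=R.from_rotvec(s["eef_rot"]).as_matrix(); T[:3,3]=s["position"]; return T
def woverlay(f,T,p,keep=0,lat=0,k=1.5,name="w"):
    im=cv2.resize(f["img"][:,:,::-1],None,fx=k,fy=k,interpolation=cv2.INTER_CUBIC)
    for a,b in lines(keep,lat):
        t=np.linspace(0,1,9)[:,None]; P=a+(b-a)*t
        u=np.array([(wproj(f,T,rackpt(p,*w))+.5)*k for w in P]).astype(np.int32)
        cv2.polylines(im,[u],False,(255,0,255) if a[2]>.07 else (255,255,0),1,cv2.LINE_AA)
    cv2.imwrite(f"pics/{name}.png",im)
RK=np.array([0.53576,0.15389,-0.0650])
E
python3 - <<'E'
from h import *
h=rackpt(RK,-.020,.178,.3); print(h)
for y in (RK[2],RK[2]+np.pi,RK[2]+np.pi/2,RK[2]-np.pi/2):
    print(y,ik(h-[0,0,.2],rotdown(y)))
yy=RK[2]+np.pi/2
P=rackpt(RK,-.02,.0,.30)
movep(P,rotdown(yy)); T=pose(); f=grab_frame("wrist"); print(get_state()["clock"],T[:3,3]-P)
woverlay(f,T,RK,name="w1")
E
```

```text
[0.52736409 0.33281319 0.3       ]
-0.065 [ 4.44665256e-01  5.68232554e-01 -1.64443937e-01  8.38119836e-01
  4.44089210e-16  2.08046158e+00]
3.076592653589793 [ 0.44466526  0.56823255 -0.16444394  0.83811984  0.         -1.06113107]
1.5057963267948966 [ 0.44466526  0.56823255 -0.16444394  0.83811984  0.          0.50966526]
-1.6357963267948965 [ 0.44466526  0.56823255 -0.16444394  0.83811984  0.         -2.6319274 ]
3.8083 [-0.00035228  0.00072582 -0.00010982]
```

View pics/w1.png

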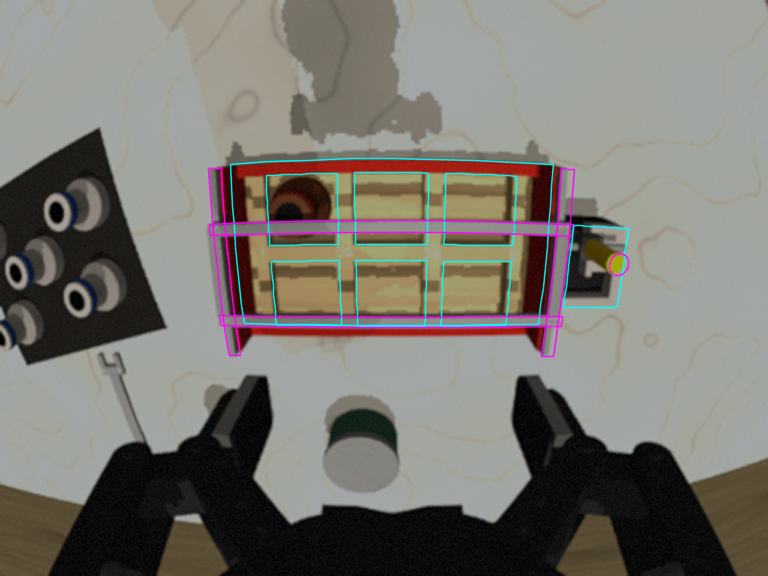

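```bash
python3 - <<'E'
from h import *
yy=RK[2]+np.pi
h=lambda x,y,z=.1:rackpt(RK,x,y,z)
movep(h(-.02,.178,.20),rotdown(yy)); 
r=move_l(h(-.02,.178,.1),velocity=.1,until_force=8); print("down",r,get_state()["position"])
grab(50); s=get_state(); print(s["finger_gap"],s["contact_force"])
r=move_l(h(.032,.178),velocity=.05,until_force=25)
s=get_state(); print("push",r,s["contact_force"],s["position"],s["clock"])
c,sn=np.cos(RK[2]),np.sin(RK[2])
d=s["position"]-rackpt(RK,-.02,.178,.1); print("travel",d@[c,sn,0],d@[-sn,c,0])
f=grab_frame("scene"); cv2.imwrite("pics/s2.png",cv2.resize(f["img"][40:260,150:400,::-1],None,fx=3,fy=2.7))
E
```

```text
down False [0.52793486 0.33305212 0.10073916]
0.19459551318438156 [-5.00744672  0.47890596  4.49312024]
push False [-19.96759723   1.08345858  14.39225388] [0.57274329 0.33026548 0.10001169] 7.95
travel 0.04544885683061281 0.00040524402796886586
```

View pics/s2.png

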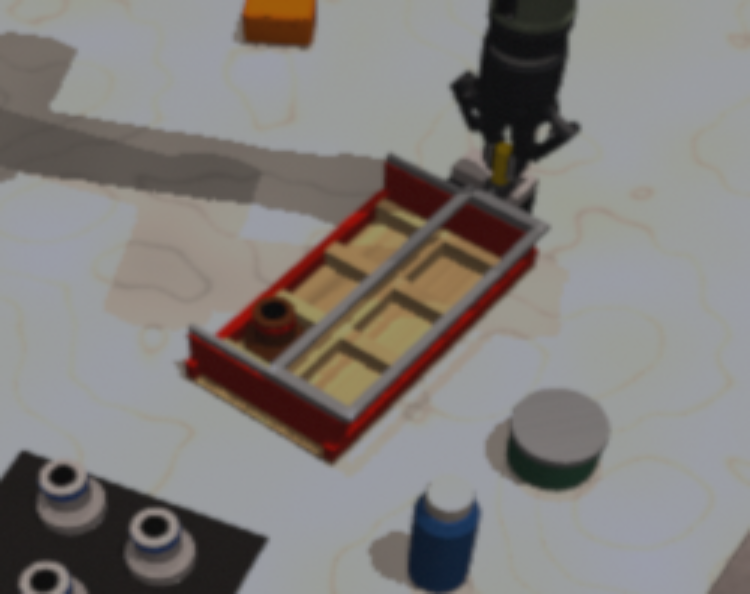

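```bash
python3 - <<'E'
from h import *
h=lambda x,y,z=.1:rackpt(RK,x,y,z)
c,sn=np.cos(RK[2]),np.sin(RK[2])
def tr():
    s=get_state(); d=s["position"]-rackpt(RK,-.02,.178,.1); print("travel",np.round([d@[c,sn,0],d@[-sn,c,0]],4),np.round(s["contact_force"],1),s["clock"])
move_l(h(.0285,.178),velocity=.03); tr()
print(move_l(h(.0285,.210),velocity=.04,until_force=15)); tr()
print(move_l(h(.0205,.2055),velocity=.04)); tr()
f=grab_frame("scene"); overlay(f,RK,keep=.036,lat=.0255,crop=(195,75,345,220),k=4,name="s3")
E
```

```text
travel [0.045  0.0003] [-10.8   1.3   9.5] 8.2667
True
travel [0.0426 0.0257] [-11.6  -1.6  12.2] 8.9667
False
travel [0.0378 0.0256] [-10.1  -5.7   9.6] 9.2167
```

View pics/s3.png

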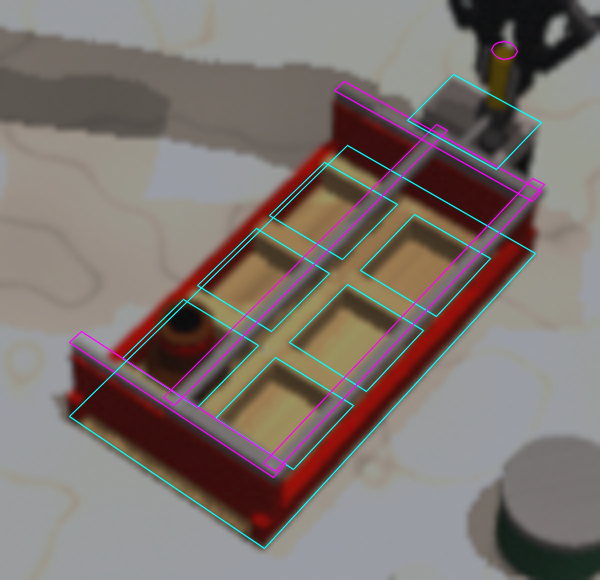

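```bash
python3 - <<'E'
from h import *
let_go(); sleep(.2)
p=get_state()["position"]; move_l(p+[0,0,.09],velocity=.12); sleep(.5)
s=get_state(); print(s["contact_force"],s["clock"])
# clear view position
movep([.40,-.02,.30],rotdown(RK[2]+np.pi/2))
f=grab_frame("scene"); overlay(f,RK,keep=.036,lat=.0255,crop=(195,75,345,220),k=4,name="s4")
Z=dict(cone1=.003,worn1=.006)
for c in ["top","scene"]:
    f=grab_frame(c)
    cv2.imwrite(f"pics/{c}5.png",f["img"][:,:,::-1])
    for n,z in Z.items():
        for d in tip_of(c,n):
            if d["score"]>.4: print(c,n,round(d["score"],2),np.round(d["centre"],1),np.round(plane(f,d["centre"],z)[:2],4))
print(get_state()["clock"])
E
```

```text
[-0.15222315 -0.52754627 -0.25231889] 11.5417
top cone1 0.69 [357.5 232. ] [ 0.4996 -0.2887]
top cone1 0.68 [396.3 241.6] [ 0.4721 -0.399 ]
top cone1 0.59 [322.9 247. ] [ 0.4568 -0.1878]
top cone1 0.54 [327.6 209.4] [ 0.5652 -0.2041]
top worn1 0.79 [234.7 237. ] [0.4854 0.0657]
scene cone1 0.95 [126.5 290.6] [ 0.4703 -0.3934]
scene cone1 0.83 [167.2 266.8] [ 0.5113 -0.2873]
scene cone1 0.72 [205.5 253.9] [ 0.5689 -0.2034]
scene cone1 0.66 [175.1 227.6] [ 0.4547 -0.1883]
scene cone1 0.61 [174.2 308.6] [ 0.5966 -0.3618]
scene worn1 0.72 [257.6 294.5] [ 0.7422 -0.2187]
scene worn1 0.61 [243.1 167.6] [0.4902 0.0739]
13.4667
```

View pics/s4.png

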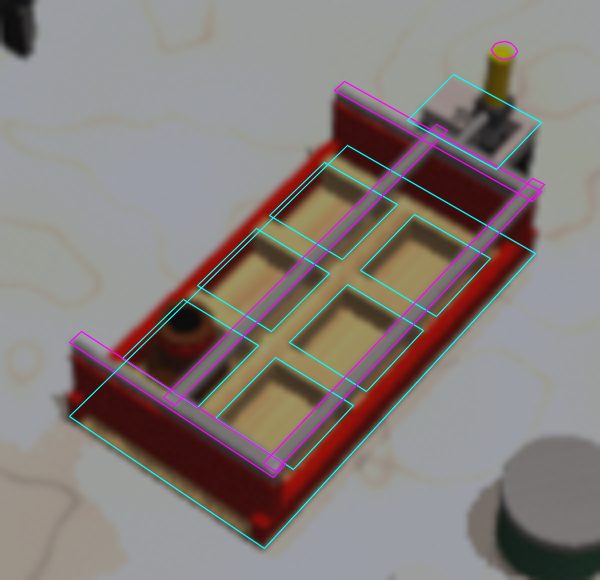

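View pics/top5.png

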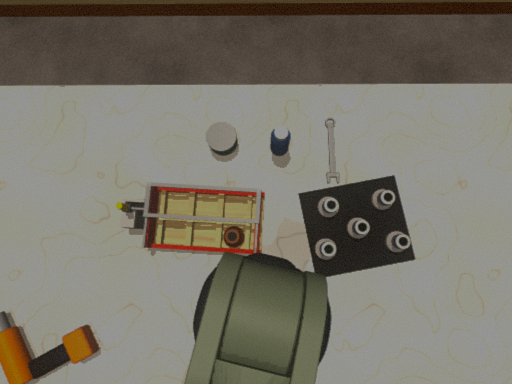

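```bash
python3 - <<'E'
from h import *
movep([.51,-.285,.28],rotdown(RK[2]+np.pi/2)); sleep(.2)
T=pose(); f=grab_frame("wrist"); np.savez("w6.npz",T=T,img=f["img"])
cv2.imwrite("pics/w6.png",cv2.resize(f["img"][:,:,::-1],None,fx=1.5,fy=1.5))
for d in tip_of("wrist","cone1"): print(round(d["score"],2),np.round(d["centre"],1),np.round(wplane(f,T,d["centre"],.003),4))
for d in silhouettes("wrist","cone1"): print(round(d["score"],2),np.round(d["centre"],1),d["mask"].sum())
print(get_state()["clock"])
E
```

```text
0.84 [183.8 132.7] [ 0.4723 -0.3932  0.003 ]
0.78 [214.3 206. ] [ 0.5878 -0.3601  0.003 ]
0.77 [315.  189.3] [ 0.5704 -0.206   0.003 ]
0.63 [264.1 153. ] [ 0.5109 -0.2792  0.003 ]
0.57 [324.6 113.2] [ 0.4573 -0.1899  0.003 ]
0.9 [321.8 196.4] 1543
0.82 [180.9 134.7] 1551
0.63 [261.6 156. ] 1488
0.62 [326.2 112.3] 1535
0.57 [214.6 212.9] 1461
14.925
```

View pics/w6.png

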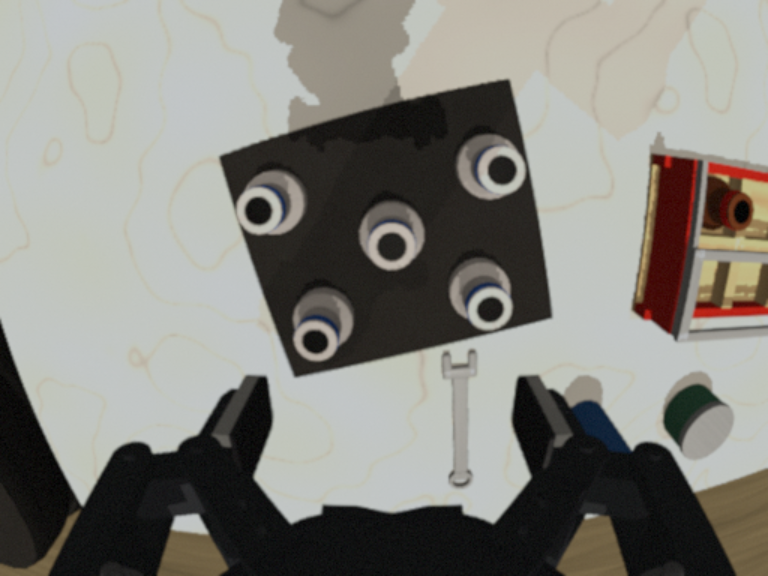

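```bash
cat >> h.py <<'E'
def holes(f,T,z=.067):
    k=4; g=cv2.resize(cv2.cvtColor(f["img"],cv2.COLOR_RGB2GRAY),None,fx=k,fy=k,interpolation=cv2.INTER_CUBIC)
    b=(g<90).astype(np.uint8); n,l,s,c=cv2.connectedComponentsWithStats(b)
    out=[]
    for i in range(1,n):
        a=s[i,4]; w,h=s[i,2],s[i,3]
        if 80*k*k<a<700*k*k and .6<w/h<1.6 and a/(w*h)>.68:
            px=(c[i]+.5)/k-.5; out.append((*np.round(px,1),a/k/k,*np.round(wplane(f,T,px,z)[:2],4)))
    return out
E
python3 - <<'E'
from h import *
f=grab_frame("wrist"); T=pose()
for o in holes(f,T): print(o)
s=get_state(); print(s["clock"])
E
```

```text
(np.float64(334.8), np.float64(113.1), np.float64(269.625), np.float64(0.4527), np.float64(-0.1915))
(np.float64(172.2), np.float64(140.3), np.float64(250.0), np.float64(0.4731), np.float64(-0.3924))
(np.float64(261.2), np.float64(164.1), np.float64(268.25), np.float64(0.5116), np.float64(-0.2843))
(np.float64(327.0), np.float64(206.0), np.float64(215.875), np.float64(0.5723), np.float64(-0.2019))
(np.float64(210.2), np.float64(227.5), np.float64(209.1875), np.float64(0.5934), np.float64(-0.3579))
14.975
```

```bash
cat >> h.py <<'E'
CELL={1:(-.042,.084),2:(-.042,0),3:(-.042,-.084),4:(.042,.084),5:(.042,0),6:(.042,-.084)}
YY=RK[2]+np.pi/2; RD=rotdown(YY); ZC=.15
def pick(xy,z0):
    movep([*xy,ZC],RD)
    r=move_l([*xy,z0+.031],velocity=.15,until_force=10); s=get_state()
    print("down",r,np.round(s["position"],4))
    if r: return False
    grab(45); g=get_state()["finger_gap"]; print("gap",round(g,3))
    move_l([*xy,ZC],velocity=.2); g=get_state(); print("gap up",round(g["finger_gap"],3),np.round(g["contact_force"],1))
    return True
def place(xy,z0):
    movep([*xy,ZC],RD)
    move_l([*xy,z0+.031+.034],velocity=.2); sleep(.15)
    r=move_l([*xy,z0+.029],velocity=.05,until_force=6); s=get_state()
    print("placed",r,np.round(s["position"]-[*xy,z0+.031],4),np.round(s["contact_force"],1),s["clock"])
    return s["position"][2]-(z0+.031)<.003
def cellxy(i):
    x,y=CELL[i]; return rackpt(RK,x,y-np.sign(y)*.001,0)[:2]
E
python3 - <<'E'
from h import *
if pick((.4535,-.1905),.003):
    ok=place(cellxy(4),.006); print(ok)
    T=pose(); f=grab_frame("wrist"); cv2.imwrite("pics/w7.png",f["img"][:,:,::-1])
E
```

```text
down False [ 0.4544 -0.1912  0.0348]
gap 0.463
gap up 0.456 [ 0.4  0.2 -6.5]
placed True [-0.0008 -0.0005  0.0006] [-0.9 -0.2  5. ] 20.8
True
```

View pics/w7.png

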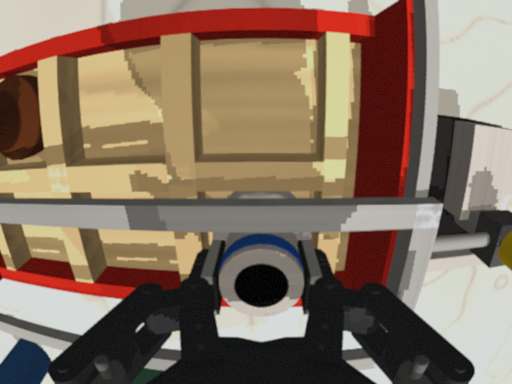

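```bash
cat >> h.py <<'E'
def release():
    let_go(); p=get_state()["position"]; move_l([p[0],p[1],ZC],velocity=.2)
def look(tag):
    movep([.51,-.285,.28],RD); sleep(.15); T=pose(); f=grab_frame("wrist"); cv2.imwrite(f"pics/{tag}.png",f["img"][:,:,::-1])
    return [o for o in holes(f,T) if abs(o[3]-.52)<.17 and abs(o[4]+.28)<.17]
E
python3 - <<'E'
from h import *
release()
hs=look("w8")
for o in hs: print(o)
o=min(hs,key=lambda o:np.hypot(o[3]-.572,o[4]+.203))
if pick(o[3:5],.003):
    ok=place(cellxy(5),.006); print(ok)
    f=grab_frame("wrist"); cv2.imwrite("pics/w9.png",f["img"][:,:,::-1])
E
```

```text
(np.float64(171.8), np.float64(140.3), np.float64(249.1875), np.float64(0.4732), np.float64(-0.3923))
(np.float64(260.9), np.float64(164.3), np.float64(266.625), np.float64(0.5118), np.float64(-0.2842))
(np.float64(326.8), np.float64(206.2), np.float64(215.875), np.float64(0.5724), np.float64(-0.2018))
(np.float64(209.8), np.float64(227.8), np.float64(208.0625), np.float64(0.5937), np.float64(-0.3577))
down False [ 0.5733 -0.2026  0.0352]
gap 0.454
gap up 0.456 [-0.4 -1.  -5.4]
placed True [-0.0009 -0.      0.0004] [-0.7  0.2  2.7] 29.75
True
```

View pics/w9.png

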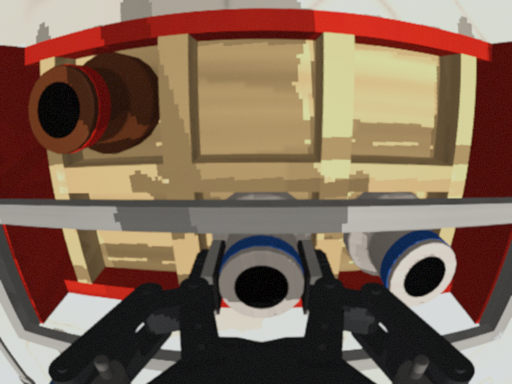

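```bash
python3 - <<'E'
from h import *
for i,(cell,g) in enumerate([(6,(.512,-.284)),(1,(.594,-.358)),(2,(.473,-.392))]):
    release()
    hs=look(f"w1{i}")
    print([o[3:5] for o in hs])
    o=min(hs,key=lambda o:np.hypot(o[3]-g[0],o[4]-g[1]))
    if np.hypot(o[3]-g[0],o[4]-g[1])>.01: print("moved?"); 
    if not pick(o[3:5],.003): break
    ok=place(cellxy(cell),.006); print(cell,ok)
    if not ok: break
f=grab_frame("wrist"); cv2.imwrite("pics/w13.png",f["img"][:,:,::-1])
E
```

```text
[(np.float64(0.4732), np.float64(-0.3923)), (np.float64(0.5117), np.float64(-0.2841)), (np.float64(0.5937), np.float64(-0.3577))]
down False [ 0.5127 -0.2848  0.0353]
gap 0.457
gap up 0.459 [-0.3 -0.1 -5.9]
placed True [-0.0008 -0.0003  0.0007] [-1.8 -0.2  3.9] 38.325
6 True
[(np.float64(0.4732), np.float64(-0.3923)), (np.float64(0.5936), np.float64(-0.3577))]
down False [ 0.5945 -0.3583  0.0356]
gap 0.454
gap up 0.464 [-0.9  0.6 -3.6]
placed True [-0.0008 -0.0002  0.0003] [-0.3  0.1  1.3] 47.5417
1 True
[(np.float64(0.4732), np.float64(-0.3923))]
down False [ 0.4741 -0.3928  0.0353]
gap 0.453
gap up 0.453 [ 0.1  0.3 -4.8]
placed True [-0.0008 -0.0001  0.0003] [ 1.1 -0.5  1.8] 57.1167
2 True
```

View pics/w13.png

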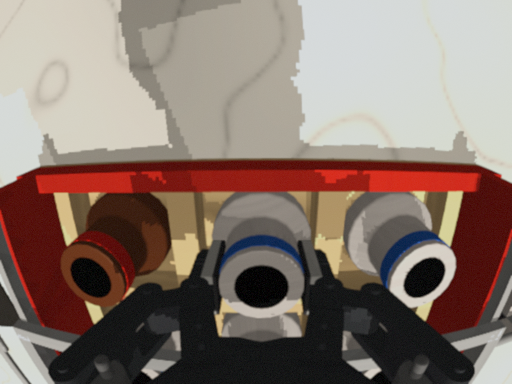

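```bash
python3 - <<'E'
from h import *
release()
movep([*rackpt(RK,-.08,0,0)[:2],.28],RD); sleep(.15); T=pose(); f=grab_frame("wrist"); woverlay(f,T,RK,.036,.0255,name="w14")
for o in holes(f,T,.070): print(o)
print({i:np.round(rackpt(RK,*CELL[i],0)[:2],4) for i in CELL},get_state()["clock"])
E
```

```text
(np.float64(261.3), np.float64(194.0), np.float64(267.4375), np.float64(0.4925), np.float64(0.1567))
(np.float64(326.7), np.float64(194.0), np.float64(249.375), np.float64(0.4978), np.float64(0.2394))
(np.float64(321.5), np.float64(251.4), np.float64(191.4375), np.float64(0.581), np.float64(0.2339))
(np.float64(201.1), np.float64(251.9), np.float64(195.9375), np.float64(0.5712), np.float64(0.0687))
(np.float64(261.3), np.float64(252.6), np.float64(200.625), np.float64(0.5763), np.float64(0.1513))
{1: array([0.4993, 0.2404]), 2: array([0.4938, 0.1566]), 3: array([0.4884, 0.0728]), 4: array([0.5831, 0.235 ]), 5: array([0.5777, 0.1512]), 6: array([0.5722, 0.0673])} 59.2083
```

View pics/w14.png

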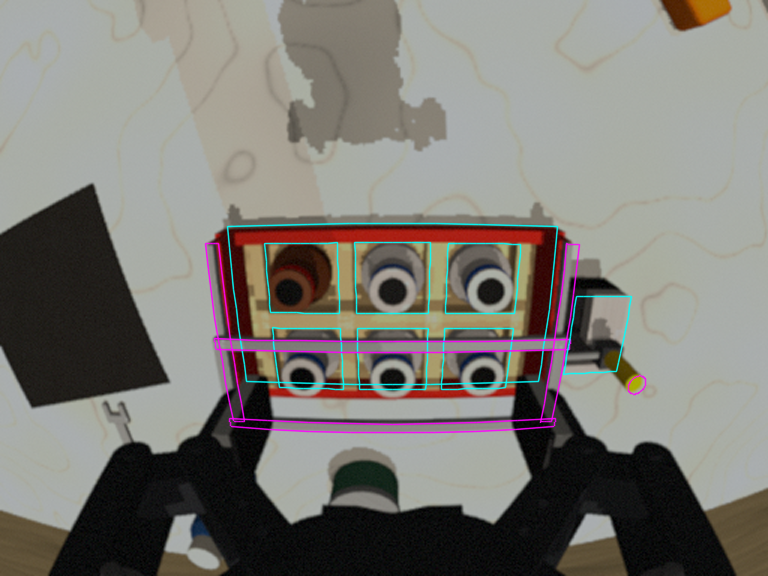

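```bash
python3 - <<'E'
from h import *
f=grab_frame("wrist"); T=pose(); print(wplane(f,T,(288.5/1.5,291/1.5),.07))
xy=rackpt(RK,-.043,-.083,0)[:2]
if pick(xy,.006):
    print(place((.5245,-.281),.003)); release()
    movep([.40,-.02,.30],RD); sleep(.6)
    for c in("scene","top"):
        f=grab_frame(c); cv2.imwrite(f"pics/{c}15.png",f["img"][:,:,::-1])
        for n,z in(("worn1",.003),("mat",0)):
            print(c,n,[(round(d["score"],2),np.round(plane(f,d["centre"],z)[:2],4)) for d in tip_of(c,n)])
    print(get_state()["clock"])
E
```

```text
[0.48743304 0.06925099 0.07      ]
down False [0.4885 0.0742 0.038 ]
gap 0.457
gap up 0.452 [-0.1 -0.1 -5.4]
placed True [-0.0007  0.0004  0.0005] [ 1.2 -0.3  1.2] 64.7167
True
scene worn1 [(0.78, array([ 0.5325, -0.2783]))]
scene mat [(0.74, array([ 0.5317, -0.2852]))]
top worn1 [(0.71, array([ 0.5114, -0.2909])), (0.55, array([ 0.7591, -0.0578]))]
top mat [(0.73, array([ 0.5185, -0.2803])), (0.39, array([0.7628, 0.103 ]))]
68.1083
```

View pics/scene15.png

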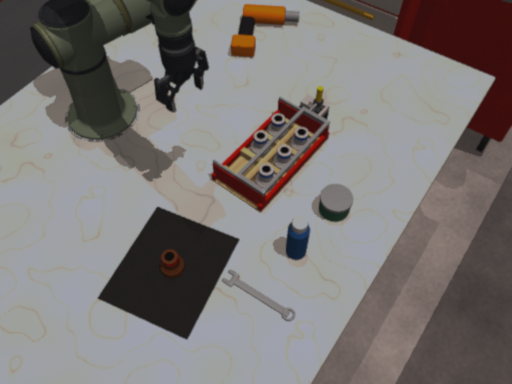

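```bash
python3 - <<'E'
from h import *
yy=RK[2]+np.pi; h=lambda x,y,z=.1:rackpt(RK,x,y,z)
c,sn=np.cos(RK[2]),np.sin(RK[2])
def tr(t):
    s=get_state(); d=s["position"]-rackpt(RK,-.02,.178,.1); print(t,np.round([d@[c,sn,0],d@[-sn,c,0]],4),np.round(s["contact_force"],1),s["clock"])
movep(h(.016,.2035,.2),rotdown(yy))
print(move_l(h(.016,.2035),velocity=.1,until_force=8)); tr("dn")
grab(50); tr("grab")
print(move_l(h(.032,.2035),velocity=.04,until_force=25)); tr("push")
move_l(h(.029,.2035),velocity=.03); tr("back")
print(move_l(h(.029,.176),velocity=.04,until_force=15)); tr("side")
E
```

```text
False
dn [0.0366 0.0258] [ 1.1  0.5 -0.5] 70.8167
grab [0.0349 0.0256] [-5.3 -0.2  5.6] 71.45
False
push [0.0454 0.0256] [-20.8  -1.1  14.4] 72.0
back [0.0453 0.0256] [-13.1  -1.3  10.4] 72.25
False
side [0.0453 0.0001] [-11.7   5.    8.1] 73.0917
```

```bash
python3 - <<'E'
from h import *
yy=RK[2]+np.pi; h=lambda x,y,z=.1:rackpt(RK,x,y,z)
move_l(h(.029,.1778),velocity=.03)
move_l(h(-.018,.178),velocity=.06); s=get_state(); print(s["position"]-h(-.02,.178),s["contact_force"])
let_go(); sleep(.3); p=get_state()["position"]; move_l(p+[0,0,.1],velocity=.12)
movep([.40,-.02,.30],RD); sleep(.8)
f=grab_frame("scene"); overlay(f,RK,0,0,crop=(195,75,345,220),k=4,name="s16")
cv2.imwrite("pics/scene16.png",f["img"][:,:,::-1])
s=get_state(); print(s["contact_force"],s["clock"])
E
```

```text
[0.00045748 0.00015738 0.0002167 ] [-6.05775363  1.28281743  5.78906116]
[0.22858011 0.02311239 0.70546313] 78.525
```

View pics/s16.png

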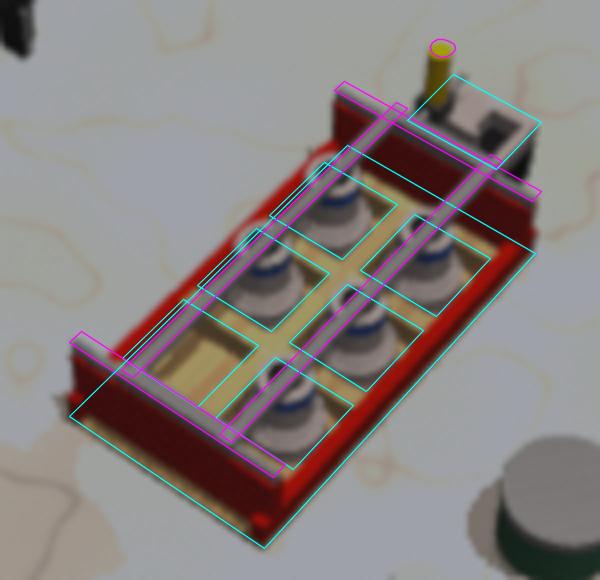

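View pics/scene16.png

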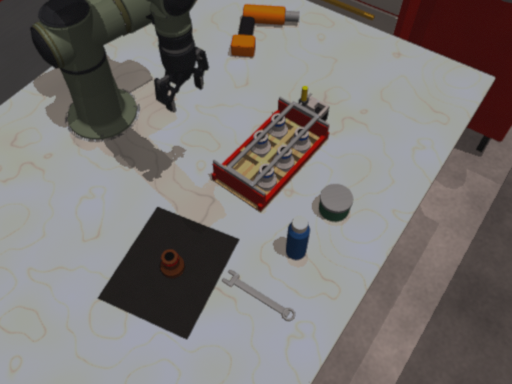

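The keeper matches its home overlay: the handle top is at about (441,48) in the crop, where the overlay puts it. All five cones stand in their cells, the worn cone is on the mat at about (171,262), and the can, tin and wrench haven't moved.

```bash
python3 -c "
from cell import *
print(sign_off())"
```

```text
the job is handed in; nothing more can be done
None
```

The changeover is finished and handed in at about 78.5 s of the 192 s allowed; `sign_off()` gives no verdict.

**What I did:**
- I pushed the handle back, put it over into its notch and let go. A picture showed the keeper holding itself open.
- I stood the five blue-banded cones in cells 1, 2, 4, 5 and 6, then moved the worn cone from cell 3 to about the middle of the mat.
- I freed the handle, guided the keeper home under its spring, let go and moved the arm clear.

One cone was knocked about 2 cm early in the run. I measured its new position before picking it.

**Last checks:**
- **Blue cones:** each one met the cell floor within 1 mm of the expected height. Seen from the wrist camera, all five were within about 2.5 mm of their cell centres. That view was before the keeper closed; the final scene picture shows them still upright.
- **Worn cone:** it stands upright near the mat centre. The top and scene detections of it differ by about 2 cm (x 0.511 and 0.533 m), but both are well inside the mat's edges.
- **Keeper and handle:** both match the home overlay in the final scene picture, and the handle was within 1 mm of home when I let go.
- **Can, tin and wrench:** they look unmoved in the final picture; I did not measure them again.
- **Tool force:** it read about 0.7 N with the arm well clear of everything, which is sensor offset rather than contact.

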